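# Brace the tight jar in the pantry clamp and unscrew its cap

## Task

Take the blue-handled key from its stand, put it in the square socket of the jar clamp's brass screw and turn it clockwise until the jar is firmly braced, then leave the key standing in the socket. Unscrew the jar's tight red cap counterclockwise, stop turning as soon as its threads let go, and lift it straight off. Finish while still holding the cap, still and level just above the open jar (skirt clear of it, by no more than about two finger widths); do not push the clamp or its screw with the fingers, do not let the jar turn with the cap or tip, and leave the other pantry things alone.

Things in the scene. Friction and masses are not known exactly. Their poses are not given: they have to be found in the camera images.
- key_grip (a point): Centre of the key's blue handle. The handle is 18 mm (its x) by 44 mm (its y) and 30 mm tall: grip it from above across the 18 mm. Below it hangs a square steel shank, 10 mm across flats (sides parallel to x and y), whose tip, stepped to 6.5 mm over the last 3 mm, lies 60 mm below this point. z is up along the key. 90 g. It starts upright in the stand.
- key_tip (a point): Centre of the lower end of the key's shank, 60 mm below key_grip; same axes.
- key_stand: Fixed dark wooden block, 70 x 70 x 40 mm, with a square 13.5 mm hole 20 mm deep at its centre, in which the key stands loosely, so that the key's tip is 20 mm above the work surface. Origin under its centre.
- brace: Fixed jar clamp on a wooden base 120 mm (x) by 250 mm (y, from -135 to +115) and 18 mm thick; origin on the work surface. The jar stands on the base near y = +50 mm, between a fixed rubber V jaw (45 mm tall, on its +y side) and a flat sprung pad (on its -y side); the brass screw is at y = -95 mm. The jaws rise to 63 mm above the work surface. The fingers must not push any of it (over 4 N).
- screw_socket (a point): Centre of the mouth of the square socket in the brass screw head (34 mm square, 22 mm tall, mouth 60 mm above the work surface); z is up, x and y are parallel to the socket's sides and turn with the screw. The socket is 11.5 mm across, 16 mm deep, with a 2 mm chamfer; the key fits at any of the four quarter turns, with up to 0.16 rad of play, and stays standing in it when let go. With the key on the bottom, key_grip is 44 mm above this point.
- screw (a joint): Angle of the brass screw in rad, growing as it turns clockwise seen from above; it starts at 0 to 0.15 and has a hard stop at 1.2. Each rad moves the pad 8 mm towards the jar; the jar is caught between pad and V jaw from about 0.6, and from there the sprung pad presses harder (40 N per rad): firmly braced from 1.05 on. Stiff (0.2 N m), it stays where it is left.
- pad: Rubber pad of the clamp, 40 mm wide and 40 mm tall, that presses the jar into the V jaw along the brace's y. Origin moves with it.
- jar: Amber glass jar, round, 66 mm in diameter up to 66 mm height, then a shoulder up to 78 mm, then a neck of 40 mm diameter to the mouth at 108 mm; 0.5 kg. It stands loose on the brace's base (18 mm above the work surface); clamping shifts it by up to 4 mm in the brace's +y. Origin at the centre of its underside, z up. Unbraced it turns along with the cap.
- jar_mouth (a point): Centre of the jar's mouth, on its axis, 108 mm above its underside.
- cap_center (a point): Centre of the red cap, half-way up, on its axis. The cap is round, 58 mm in diameter and 30 mm tall, level, 45 g; z is up, and its orientation turns with the cap. Closed, its top is 15 mm above this point, and its skirt reaches 20 mm below the jar's mouth, to 10 mm above the jar's shoulder. Lift it more than 20 mm for the skirt to clear the mouth.
- thread (a joint): How far the cap has been unscrewed, in rad, growing counterclockwise seen from above; 0 is tight. It follows the cap with up to 0.08 rad of play while the cap is on, and resists with 0.35 N m. The threads let go at 1.2 (about 70 degrees): the cap then lifts straight off, without having to rise while it turns. Going on past 1.6 counts as overturning. Once the cap is off it keeps its value.
- tub_a: Plastic container, green lid, 125 mm square, 65 mm tall; bystander.
- tub_b: Smaller container standing on tub_a, 105 mm square, 52 mm tall; bystander.
- tub_c: Plastic container, blue lid, 115 mm square, 58 mm tall; bystander.
- tub_d: Smaller container standing on tub_c, 95 mm square, 46 mm tall; bystander.
- butter_dish: Covered ceramic butter dish, 130 x 160 mm, 87 mm tall; bystander.
- grater: Steel box grater, 70 x 95 mm, 184 mm tall; bystander.
- mate_box: Wooden mate holder with a hinged lid, closed, 110 x 130 mm, 98 mm tall with its lid (a 16 mm brass knob adds 8 mm); bystander.
- jar_side (a point): Point on the jar's wall, 33 mm from its axis and 30 mm up, on the jar's own x side: it shows the jar turning.
Not all that is in view belongs to the job. Several things have the shape of the jar; the one meant has the colours described above. Of the things that look like the part that bears cap_center, the smaller one is meant.

How it is judged (in metres and radians):
On the way, in this order (a step that is already met when the one before it is completed fails the run):
1. the key is in the screw's socket and the screw is turned until the jar is firmly braced (screw past 1.0 rad, pad pressing with more than 6 N) (value of joint screw above 1 rad and contact force between pad and jar above 6 N and horizontal distance between key_tip and screw_socket below 0.012 m and z of key_tip in the frame of screw_socket below -0.008 m), for 0.2 s.
2. the cap, still sitting on the jar, is unscrewed until the threads let go (past 1.1 rad) (value of joint thread above 1.1 rad and z of cap_center in the frame of jar below 0.114 m), for 0.1 s.
At the end, for the whole second after the job is handed in: Gripper holds the cap still (under 3 cm/s), level (0.2 rad), within 20 mm of the jar's axis, skirt 2 to 50 mm above the mouth, not touching the jar; threads undone; jar upright and braced (screw past 0.95 rad, pad over 4 N); key, let go, upright in the socket (tip 8 mm deep or more) (contact force between the fingers and cap above 1 N and z of cap_center in the frame of jar between 0.125 and 0.173 m and horizontal distance between cap_center and jar_mouth below 0.02 m and angle between each of cap_center, key_grip's own z axis and vertical below 0.2 rad and linear speed of cap below 0.03 m/s and contact force between cap and jar below 0.05 N and value of joint thread above 1.1 rad and value of joint screw above 0.95 rad and contact force between pad and jar above 4 N and horizontal distance between key_tip and screw_socket below 0.012 m and z of key_tip in the frame of screw_socket below -0.008 m and contact force between the fingers and key below 0.5 N and angle between jar's own z axis and vertical below 0.1 rad); the arm keeps its last pose, push and grip.
It fails at once if the jar is tipped, lifted, carried off or turned with the cap (a point of its wall moves more than 16 mm) (angle between jar's own z axis and vertical above 0.15 rad or distance of jar from where it was at the start of the episode above 0.02 m or distance of jar_side from where it was at the start of the episode above 0.016 m).
It fails at once if the cap is overturned past 1.6 rad (value of joint thread above 1.6 rad).
It fails at once if the fingers push the clamp or its screw (over 4 N) (contact force between the fingers and brace above 4 N).
It fails at once if a bystander is moved by more than 25 mm (distance of any of tub_a, tub_b, tub_c, tub_d, butter_dish, grater, mate_box from where it was at the start of the episode above 0.025 m).
It also fails if it takes over 48 s, if anything falls off the work surface, if the arm or the gripper's body presses on something with over 40 N, if the wrist force passes 120 N, or if a joint passes its speed limit or range.

## Robot

A 7-joint arm with a two-finger parallel gripper is mounted at the origin on the work surface. World frame = base frame: x ahead of the robot, y to its left, z up, the work surface at z = 0. Lengths are in m, angles in degrees, forces in N, time in s.
With the tool pointing down it reaches from about 0.425 to 0.875 m from the base axis. Payload 8.4 kg.
Tool frame: the origin (TCP) lies at the very end of the fingers, on their centre line; the grasp point (between the pads) lies 19 mm behind it (r.grip_point_offset is the distance from the TCP to the grasp point, in m); z points along the fingers, y is the line along which they close (so a half turn about z gives the same grasp; the last joint's range is limited). The gripper opens to 87 mm and grips with 3 to 60 N. Pads are 19 mm wide; open, the fingers measure 117 mm over their backs; the gripper's body (75 mm by 190 mm) begins 51 mm behind the grasp point.
Start: joints at [68.285, 19.091, 2.286, 83.961, -0.768, 76.965, -3.352], TCP at [0.179, -0.625, 0.223] pointing down, gripper open.
Joint ranges: [-147.57, 147.57], [-21.85, 119.76], [-74.77, 79.35], [14.55, 137.4], [-85.83, 265.84], [4.83, 119.75], [-152.11, 152.11]. Speed limits (degrees/s): [127.2, 127.2, 159.86, 159.86, 180, 180, 180].

## Interface

Orientations are given as [roll, pitch, yaw] about the fixed x, y, z axes, in that order (R = Rz(yaw) Ry(pitch) Rx(roll)).
In Python, from station import r gives the robot as it stands. Calls block until the motion is done:
- r.reach(position, orientation): joint-space move of the TCP to a pose.
- r.move_l(position, rot=None, speed=0.15, threshold=None): straight line of the TCP; rot=None keeps the orientation; speed is the mean speed in m/s. With threshold (N) it stops when the force on the tool has changed by that much, and returns True; else False.
- r.move_joints(angles): joint-space move.
- r.grip(opening, strength=None): finger opening in m; strength is the grip in N (None keeps the last); returns when the fingers have stopped.
- r.sleep(seconds).
- r.inverse_kinematics(position, orientation): joint angles nearest the present ones, or None.
- r.snapshot(name): name is "side" or "top"; returns (picture, depth): 420x560x3 uint8, red, green, blue; 420x560 float32, m along the optical axis (not along the pixel's ray), 0 where there is no reading.
- r.camera_info(name): a dict with "mtx" (3x3 intrinsics, pixels), "R" (3x3) and "t" (3): a world point X has camera coordinates R X + t. Camera axes: x right, y down, z forward; pixel columns grow to the right and rows downward; lengths in m; the calibration is good to about 2 mm. A picture is of the moment at which its call begins. camera_info takes no time and is no camera call.
A pose or a line that the arm cannot do raises r.PlanningError and nothing moves.
- r.sign_off(): hands the job in; it is judged then, once.
Readings, each from a call of its own:
- r.read_t(): time.
- r.read_joints(): joint angles.
- r.read_joint_velocities(): joint speeds.
- r.read_joint_efforts(): joint torques, N m.
- r.read_tcp_pos(): TCP position.
- r.read_orientation(): TCP orientation.
- r.read_force(): force on the tool from outside, world axes, zero at the start.
- r.read_wrist_torque(): the same for the moment, N m.
- r.read_gripper_width(): finger opening in m.
- r.read_grip_force(): force on a finger pad.
Only numpy, scipy, OpenCV 4.12 (cv2) and the standard library are available. Lean on these libraries where they do the work, as an engineer would, in place of code of your own. Each camera call takes 0.05 s, during which the arm holds its last target. There are 200 camera calls.

## Working session

There is one attempt and no reset: what is moved stays moved. The work goes in short steps, each a Python script; the robot and the scene stay as the last script left them, time stands still between calls to the robot, and variables do not carry over. Pictures are saved under pics/ and viewed, at most 11 in all, crops included, and the job is handed in when it is done.

```bash
mkdir -p pics; ls; python3 - <<'E'
from station import r
import cv2,numpy as np
for n in("side","top"):
    p,d=r.snapshot(n); np.savez(f"pics/{n}0.npz",p=p,d=d)
    cv2.imwrite(f"pics/{n}0.png",cv2.resize(p[:,:,::-1],(800,600)))
    print(n,r.camera_info(n))
print(r.read_t())
E
```

```text
pics
side {'mtx': array([[461.39911986,   0.        , 280.34522397],
       [  0.        , 461.39911986, 210.03590123],
       [  0.        ,   0.        ,   1.        ]]), 'R': array([[ 0.99431347, -0.10585919, -0.01159989],
       [-0.07675232, -0.63685515, -0.76715357],
       [ 0.07382281,  0.76368145, -0.64135859]]), 't': array([-0.60322207,  0.15516522,  1.27841638])}
top {'mtx': array([[388.32828981,   0.        , 286.88227301],
       [  0.        , 388.32828981, 210.81189294],
       [  0.        ,   0.        ,   1.        ]]), 'R': array([[ 0.00928901, -0.99992039,  0.00853997],
       [-0.98927482, -0.01043442, -0.14569302],
       [ 0.14577053, -0.00709504, -0.98929299]]), 't': array([0.02881176, 0.62181055, 1.18591063])}
0.1
```

View pics/side0.png

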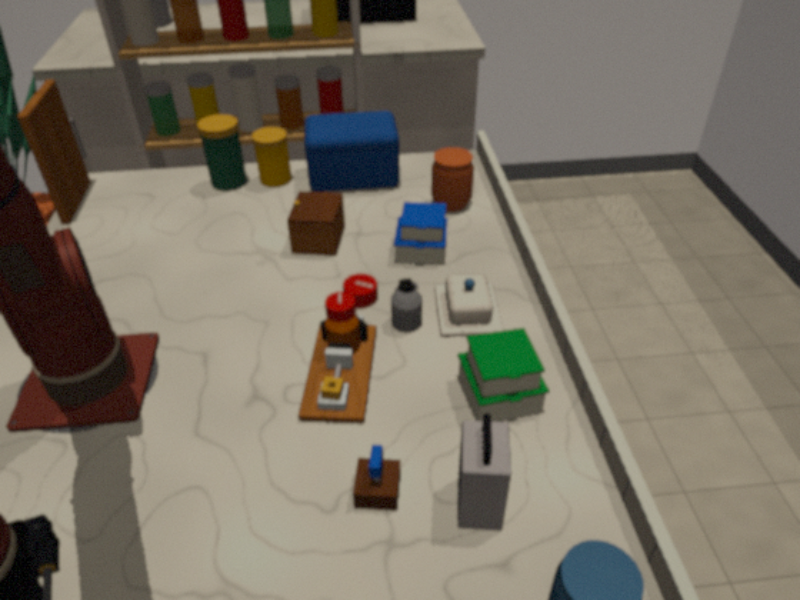

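View pics/top0.png

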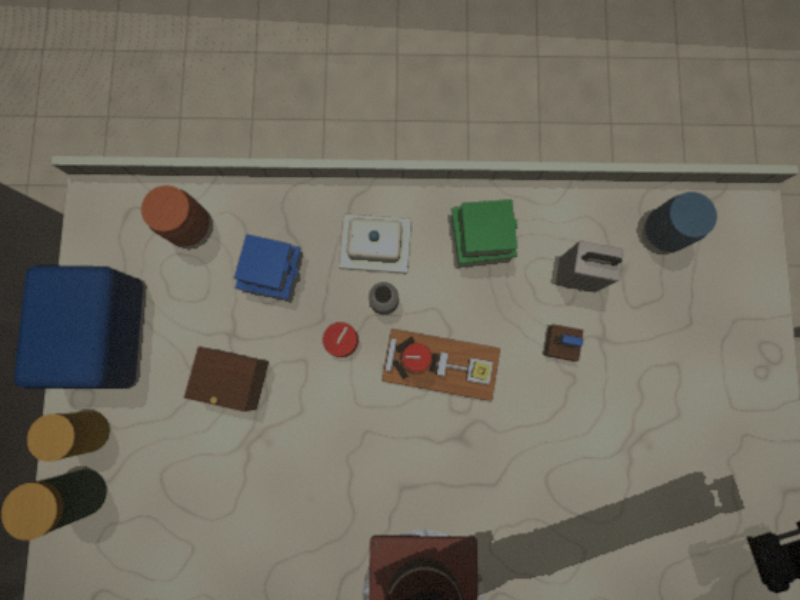

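Both views show the brace with the amber jar and its red cap (side 340,320; top 416,358). The key in its stand is at side 377,465 and top 570,341. The look-alikes are the grey jar (side 405,305; top 384,297), which is the wrong colour, and a loose red cap (side 361,290; top 340,340), which looks larger. I'll confirm in an enlarged crop.

```bash
cat > h.py <<'E'
import numpy as np,cv2
from station import r
def w(n,u,v,z=None,depth=None):
    """pixel -> world, on plane z or at given depth"""
    c=r.camera_info(n); K,R,t=c["mtx"],c["R"],c["t"]
    d=np.linalg.inv(K)@[u,v,1.]; C=-R.T@t; D=R.T@d
    s=depth if depth is not None else (z-C[2])/D[2]
    return C+s*D
E
python3 - <<'E'
import numpy as np,cv2
a=np.load("pics/top0.npz")["p"];b=np.load("pics/side0.npz")["p"]
c1=a[220:290,220:355]; c2=a[220:260,375:415]; c3=b[185:300,200:290]; c4=b[305:360,240:290]
f=lambda c,s:cv2.resize(c,None,fx=s,fy=s,interpolation=cv2.INTER_CUBIC)
im=np.zeros((600,800,3),np.uint8)
for c,s,x,y in((c1,4,0,0),(c2,6,550,0),(c3,2.7,0,290),(c4,5,300,310)):
    g=f(c,s); g=g[:600-y,:800-x]; im[y:y+g.shape[0],x:x+g.shape[1]]=g
cv2.imwrite("pics/crop0.png",im[:,:,::-1])
E
```

```text
(no output)
```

View pics/crop0.png

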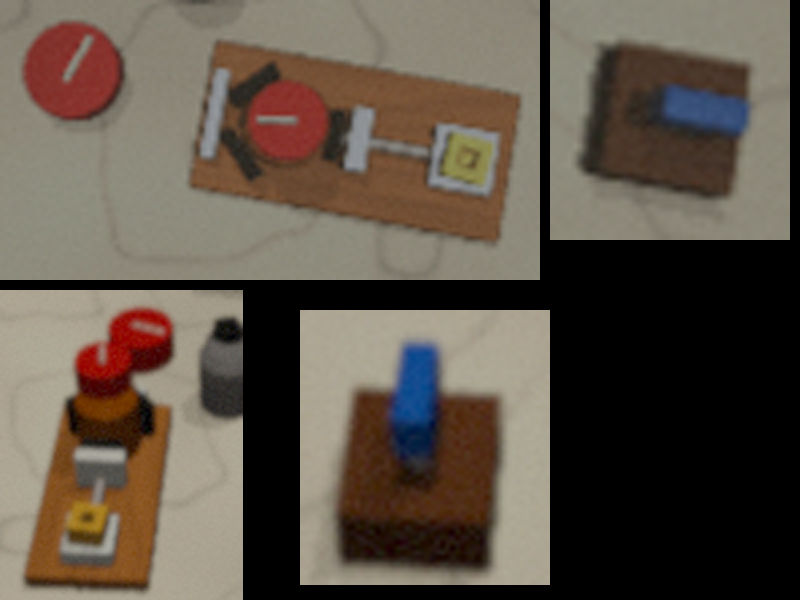

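The crop confirms it: the cap on the amber jar is smaller than the loose one (about 80 px against 98 px across). The socket centre is at crop (469,159), and the key stands in the dark block.

```bash
python3 - <<'E'
from h import *
np.set_printoptions(precision=4,suppress=True)
T=np.load("pics/top0.npz");S=np.load("pics/side0.npz")
t=lambda x,y,z:w("top",220+x/4-.375,220+y/4-.375,z)
print("cam",*[-r.camera_info(n)["R"].T@r.camera_info(n)["t"] for n in("top","side")])
print("socket",t(469,159,.06),w("side",200+88/2.7-.3,185+228/2.7-.3,.06))
print("cap",t(287,120,.136),w("side",200+104/2.7-.3,185+67/2.7-.3,.136))
C=np.array([t(x,y,.018) for x,y in((217,41),(520,94),(497,242),(190,187))]);print("base corners",C, "c",C.mean(0))
print(np.linalg.norm(np.roll(C,-1,0)-C,axis=1)); 
for a,b in((0,1),(3,2)): d=C[b]-C[a];print("ang long",np.degrees(np.arctan2(d[1],d[0])))
print("stand top corners",[w("top",375+x/6-.4,220+y/6-.4,.04) for x,y in((619,42),(749,65),(731,196),(602,176))] if 0 else [w("top",375+(x-550)/6-.4,220+y/6-.4,.04)[:2] for x,y in((619,42),(749,65),(731,196),(602,176))])
for n,D,z0,z1,sl in(("top",T,.07,.11,(220,260,375,430)),("side",S,.06,.11,(295,360,235,295))):
    p=D["p"].astype(int);d=D["d"]
    m=(p[...,2]>p[...,0]+50);mm=np.zeros_like(m);mm[sl[0]:sl[1],sl[2]:sl[3]]=1;m&=mm
    v,u=np.nonzero(m);X=np.array([w(n,a,b,depth=d[b,a]) for a,b in zip(u,v) if d[b,a]>0])
    print(n,len(X),"z",np.percentile(X[:,2],[1,25,50,75,99]),"xy",X[:,:2].mean(0),u.mean(),v.mean())
    # top-face points
    Y=np.array([w(n,a,b,z=.095)[:2] for a,b in zip(u,v) if d[b,a]>0]) ; k=X[:,2]>.088
    print(k.sum(), Y[k].mean(0) if k.any() else None)
    print(cv2.minAreaRect(Y[k].astype(np.float32)*1000), cv2.fitLine(Y[k].astype(np.float32),cv2.DIST_L2,0,.01,.01).ravel())
E
```

```text
cam [0.442  0.0437 1.2636] [ 0.5173 -0.9413  0.932 ]
socket [ 0.4698 -0.1203  0.06  ] [ 0.4706 -0.1229  0.06  ]
cap [0.4948 0.0216 0.136 ] [0.4963 0.0222 0.136 ]
base corners [[ 0.5631  0.0761  0.018 ]
 [ 0.5229 -0.1674  0.018 ]
 [ 0.4058 -0.1475  0.018 ]
 [ 0.4466  0.0958  0.018 ]] c [ 0.4846 -0.0358  0.018 ]
[0.2468 0.1187 0.2468 0.1181]
ang long -99.37155857726212
ang long -99.51349354246305
stand top corners [array([ 0.575 , -0.2803]), array([ 0.5635, -0.3488]), array([ 0.4945, -0.3369]), array([ 0.5043, -0.2694])]
top 59 z [0.09   0.0935 0.0946 0.0966 0.0992] xy [ 0.5355 -0.3086] 400.5593220338983 237.77966101694915
59 [ 0.5355 -0.3086]
((535.4124145507812, -308.7049255371094), (39.02426528930664, 13.740495681762695), 79.19267272949219) [ 0.1832  0.9831  0.5355 -0.3086]
side 145 z [0.0762 0.0934 0.0952 0.0964 0.0988] xy [ 0.5348 -0.3194] 262.71232876712327 321.95205479452056
126 [ 0.5351 -0.3169]
((533.5904541015625, -316.24969482421875), (45.445987701416016, 17.44341278076172), 85.28960418701172) [ 0.1566  0.9877  0.5351 -0.3169]
```

```bash
python3 - <<'E'
from h import *
np.set_printoptions(precision=3,suppress=True)
S=np.load("pics/top0.npz")
# grater footprint from cloud
P=[]
for v in range(150,215):
    for u in range(380,445):
        d=S["d"][v,u]
        if d>0:
            X=w("top",u,v,depth=d)
            if .1<X[2]<.2:P.append(X)
P=np.array(P);print("grater",P.min(0),P.max(0))
for psi in(80.5,-99.5):
    print(psi,r.inverse_kinematics([.535,-.3095,.065],[180,0,psi]),r.inverse_kinematics([.47,-.121,.085],[180,0,psi]),r.inverse_kinematics([.47,-.121,.085],[180,0,psi-80]))
for psi in (-120,-90,-60,-30,0,30,60,90):
    print(psi,[None if q is None else np.round(q) for q in(r.inverse_kinematics([.495,.022,.105],[180,0,psi]),r.inverse_kinematics([.495,.022,.105],[180,0,psi+80]))])
print(r.read_orientation())
E
```

```text
Traceback (most recent call last):
  File "h.py", line 5, in w
    c=r.camera_info(n); K,R,t=c["mtx"],c["R"],c["t"]
ValueError: time passes only in moves, steps and waits
```

```bash
sed -i 's/c=r.camera_info(n)/c=CI[n]/; s/^def w/CI={n:r.camera_info(n) for n in("top","side")}\ndef w/' h.py; python3 - <<'E'
from h import *
np.set_printoptions(precision=3,suppress=True)
S=np.load("pics/top0.npz")
P=[]
for v in range(150,215):
    for u in range(380,445):
        d=S["d"][v,u]
        if d>0:
            X=w("top",u,v,depth=d)
            if .1<X[2]<.2:P.append(X)
P=np.array(P);print("grater",P.min(0),P.max(0))
for psi in(80.5,-99.5):
    print(psi,r.inverse_kinematics([.535,-.3095,.065],[180,0,psi]),r.inverse_kinematics([.47,-.121,.085],[180,0,psi]),r.inverse_kinematics([.47,-.121,.085],[180,0,psi-80]))
for psi in (-120,-90,-60,-30,0,30,60,90):
    print(psi,[None if q is None else np.round(q) for q in(r.inverse_kinematics([.495,.022,.105],[180,0,psi]),r.inverse_kinematics([.495,.022,.105],[180,0,psi+80]))])
print(r.read_orientation())
E
```

```text
grater [ 0.654 -0.401  0.1  ] [ 0.739 -0.298  0.189]
80.5 [ 43.349  24.348 -21.778  97.526  10.165  60.074   8.737] [ 37.606   9.405 -30.447 114.321   5.624  57.677  -5.017] [ 34.027   8.982 -26.572 114.481   4.746  57.562 -84.313]
-99.5 [ -22.773   42.126   69.451  100.828  -42.549   68.249 -130.3  ] None [ 42.6    10.105 -35.897 114.105   6.978  57.872  93.903]
-120 [array([ 48.,  16., -63., 111.,  16.,  62., 129.]), array([  30.,   11.,  -41.,  112.,    8.,   61., -144.])]
-90 [None, array([  32.,   11.,  -42.,  111.,    8.,   61., -115.])]
-60 [array([ -70.,   15.,   71.,  116.,  -16.,   61., -142.]), array([ 33.,  11., -45., 111.,   9.,  61., -85.])]
-30 [array([  31.,   11.,  -41.,  111.,    8.,   61., -134.]), array([ 35.,  12., -46., 111.,  10.,  61., -55.])]
0 [array([  32.,   11.,  -43.,  111.,    9.,   61., -105.]), array([ 35.,  12., -47., 111.,  10.,  61., -26.])]
30 [array([ 34.,  11., -46., 111.,   9.,  61., -75.]), array([ 36.,  12., -47., 111.,  10.,  61.,   4.])]
60 [array([ 35.,  12., -46., 111.,  10.,  61., -45.]), array([ 36.,  12., -48., 111.,  10.,  61.,  34.])]
90 [array([ 35.,  12., -47., 111.,  10.,  61., -16.]), array([ 37.,  12., -49., 111.,  10.,  61.,  64.])]
[-179.917    0.007   16.029]
```

```bash
python3 - <<'E'
from h import *
np.set_printoptions(precision=4,suppress=True)
o=[180,0,80.5]
r.grip(.05,40)
r.reach([.535,-.3095,.17],o)
r.move_l([.535,-.3095,.062],speed=.12,threshold=8)
print(r.read_tcp_pos(),r.read_force())
r.grip(0,40)
print(r.read_gripper_width(),r.read_grip_force(),r.read_force(),r.read_wrist_torque())
r.move_l([.535,-.3095,.15],speed=.1)
r.move_l([.47,-.1207,.15],speed=.15)
print(r.read_t(),r.read_tcp_pos(),r.read_orientation(),r.read_force())
for n in("side","top"):
    p,d=r.snapshot(n); np.savez(f"pics/{n}1.npz",p=p,d=d)
a=np.load("pics/top1.npz")["p"][210:310,230:380];b=np.load("pics/side1.npz")["p"][170:300,190:290]
im=np.zeros((600,800,3),np.uint8)
g=cv2.resize(a,None,fx=2.6,fy=2.6,interpolation=cv2.INTER_CUBIC);im[:260,:390]=g
g=cv2.resize(b,None,fx=4,fy=4,interpolation=cv2.INTER_CUBIC);im[:520,400:800]=g
cv2.imwrite("pics/crop1.png",im[:,:,::-1])
E
```

```text
[ 0.5356 -0.3098  0.0629] [-0.2619  0.4924  0.3238]
0.017447810844448772 39.85352489340585 [0.2734 0.1807 1.0005] [-0.0476 -0.0031  0.0297]
6.9667 [ 0.4701 -0.1216  0.1499] [-179.9965   -0.0013   80.435 ] [ 0.9251 -0.2    -1.0559]
```

View pics/crop1.png

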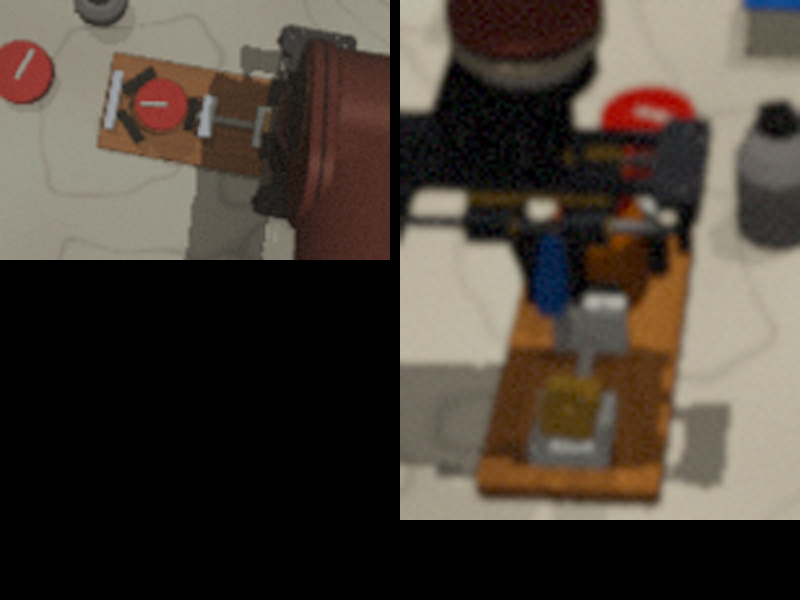

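The key is held (17.4 mm opening). The top view is blocked by the gripper. In the side view the handle is at crop (551,275), the shank is a faint grey bar at (565,330), and the brass head is at (572,405). I'll enlarge that area.

```bash
python3 - <<'E'
from h import *
c=CI["side"]
def pr(X):
    q=c["mtx"]@(c["R"]@np.array(X)+c["t"]);return q[:2]/q[2]
tcp=[.4701,-.1216]
for z,n in((.184,"handle top"),(.154,"handle bottom"),(.109,"tip"),(.060,"socket below")): print(n,pr(tcp+[z]))
b=np.load("pics/side1.npz")["p"][220:290,200:270]
g=cv2.convertScaleAbs(cv2.resize(b,None,fx=8.5,fy=8.5,interpolation=cv2.INTER_CUBIC),alpha=1.8)
for z in(.154,.109,.06):
    u,v=pr(tcp+[z]);cv2.drawMarker(g,(int((u-200+.5)*8.5),int((v-220+.5)*8.5)),(255,0,255),0,10,1)
b0=cv2.convertScaleAbs(cv2.resize(np.load("pics/side0.npz")["p"][250:290,215:250],None,fx=5.5,fy=5.5,interpolation=cv2.INTER_CUBIC),alpha=1.2)
im=np.zeros((595,790,3),np.uint8);im[:,:595]=g;im[:b0.shape[0],597:597+b0.shape[1]]=b0[:,:193]
cv2.imwrite("pics/crop2.png",im[:,:,::-1])
E
```

```text
handle top [227.99643631 233.21341157]
handle bottom [229.03772798 242.28436935]
tip [230.534353   255.32185215]
socket below [232.0808751  268.79400121]
```

View pics/crop2.png

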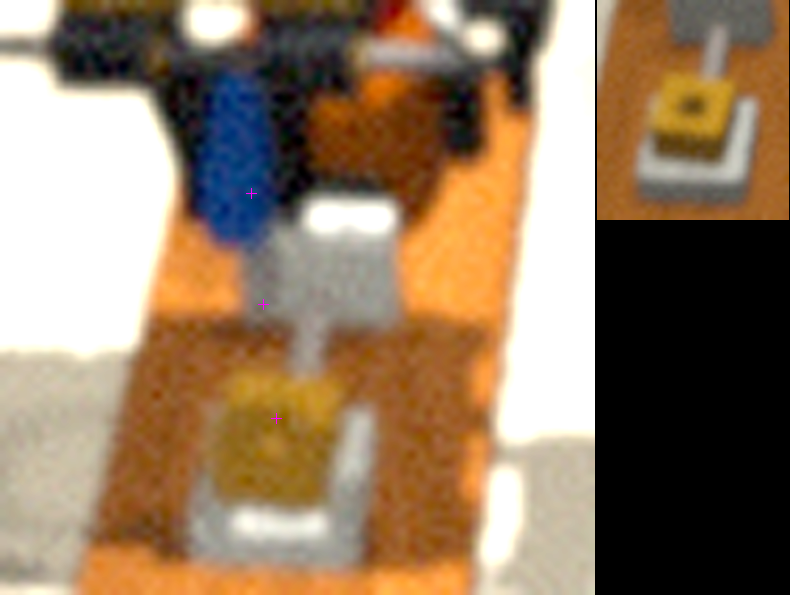

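Shank axis projects onto the expected TCP axis (crop 262 against 263), and the socket hole (231.9, 268.3) matches the target to within 1 mm. Inserting.

```bash
python3 - <<'E'
from h import *
np.set_printoptions(precision=4,suppress=True)
o=[180,0,76.5]
r.move_l([.47,-.1205,.115],rot=o,speed=.1)
print(r.read_force())
hit=r.move_l([.47,-.1205,.0875],speed=.04,threshold=8)
print(hit,r.read_tcp_pos(),r.read_force(),r.read_wrist_torque(),r.read_gripper_width(),r.read_t())
E
```

```text
[-0.4273  0.4658 -0.4243]
False [ 0.4698 -0.1202  0.0873] [-0.4035  2.513  -2.6183] [ 0.6497 -0.1387 -0.0254] 0.01750805255602421 8.4
```

```bash
python3 - <<'E'
from h import *
np.set_printoptions(precision=3,suppress=True)
r.grip(0,55)
for psi in(60,45,30,18,10,5):
    r.move_l([.47,-.1205,.0875],rot=[180,0,psi])
    print(psi,r.read_orientation()[2],r.read_force(),r.read_wrist_torque(),r.read_gripper_width())
print(r.read_t())
E
```

```text
60 60.211136094809774 [ 1.634  4.811 -1.704] [ 1.313 -0.498  0.061] 0.017769832927935773
45 45.22017060655657 [ 3.794  5.374 -2.618] [ 1.285 -0.798  0.118] 0.017671484780706702
30 30.22357012112902 [ 3.52   4.669 -4.503] [ 1.082 -1.043  0.121] 0.01811314119280285
18 18.216099167595047 [ 3.054  3.425 -4.907] [ 0.964 -1.192  0.242] 0.017824810313587056
10 10.207821724610378 [ 4.576  3.204 -5.134] [ 0.864 -1.191  0.2  ] 0.017393616541307007
5 5.202922807829767 [ 4.799  3.092 -5.557] [ 0.81  -1.251  0.245] 0.017750695953804758
10.775
```

```bash
python3 - <<'E'
from h import *
np.set_printoptions(precision=3,suppress=True)
r.grip(.05)
r.move_l([.47,-.1205,.2],speed=.15)
r.reach([.46,-.2,.3],[180,0,5])
r.move_l([.42,-.28,.3],speed=.25)
print(r.read_t(),r.read_force())
for n in("side","top"):
    p,d=r.snapshot(n); np.savez(f"pics/{n}2.npz",p=p,d=d)
a=np.load("pics/top2.npz")["p"][220:290,250:355];b=np.load("pics/side2.npz")["p"][185:300,195:275]
im=np.zeros((600,800,3),np.uint8)
g=cv2.resize(a,None,fx=4,fy=4,interpolation=cv2.INTER_CUBIC);im[:280,:420]=g
g=cv2.resize(b,None,fx=4.5,fy=4.5,interpolation=cv2.INTER_CUBIC);im[:g.shape[0],430:790]=g
cv2.imwrite("pics/crop3.png",im[:,:,::-1])
E
```

```text
13.6 [ 1.046  0.969 -0.462]
```

View pics/crop3.png

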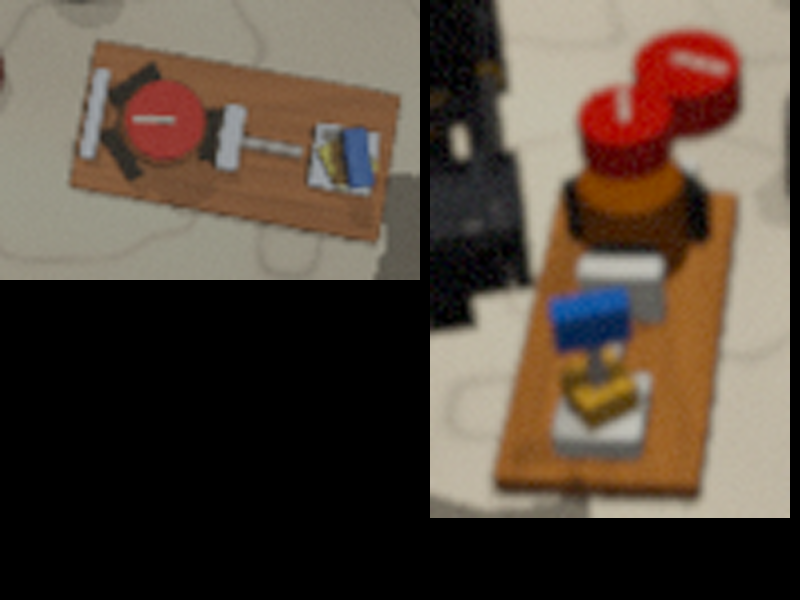

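The key stands in the socket and the jar is upright in the clamp. I'll check the screw angle in an enlarged crop.

```bash
python3 - <<'E'
from h import *
np.set_printoptions(precision=4,suppress=True)
a=np.load("pics/top2.npz")["p"][245:275,320:350];b=np.load("pics/side2.npz")["p"][245:290,215:250]
im=np.zeros((540,800,3),np.uint8)
g=cv2.convertScaleAbs(cv2.resize(a,None,fx=13,fy=13,interpolation=cv2.INTER_CUBIC),alpha=1.4);im[:390,:390]=g
g=cv2.convertScaleAbs(cv2.resize(b,None,fx=11.5,fy=11.5,interpolation=cv2.INTER_CUBIC),alpha=1.2);im[:g.shape[0],395:395+g.shape[1]]=g[:,:405]
cv2.imwrite("pics/crop4.png",im[:,:,::-1])
D=np.load("pics/top2.npz");p=D["p"].astype(int);m=np.zeros(p.shape[:2],bool);m[240:280,315:350]=1
m&=p[...,2]>p[...,0]+50
v,u=np.nonzero(m);Y=np.array([w("top",x,y,.119)[:2] for x,y in zip(u,v)],np.float32)
f=cv2.fitLine(Y,cv2.DIST_L2,0,.01,.01).ravel();print("handle",f,np.degrees(np.arctan2(f[1],f[0])),cv2.minAreaRect(Y*1000))
E
```

```text
handle [ 0.9942  0.108   0.4689 -0.1188] 6.198743 ((468.66412353515625, -118.57972717285156), (38.42154312133789, 15.328536033630371), 6.5557661056518555)
```

View pics/crop4.png

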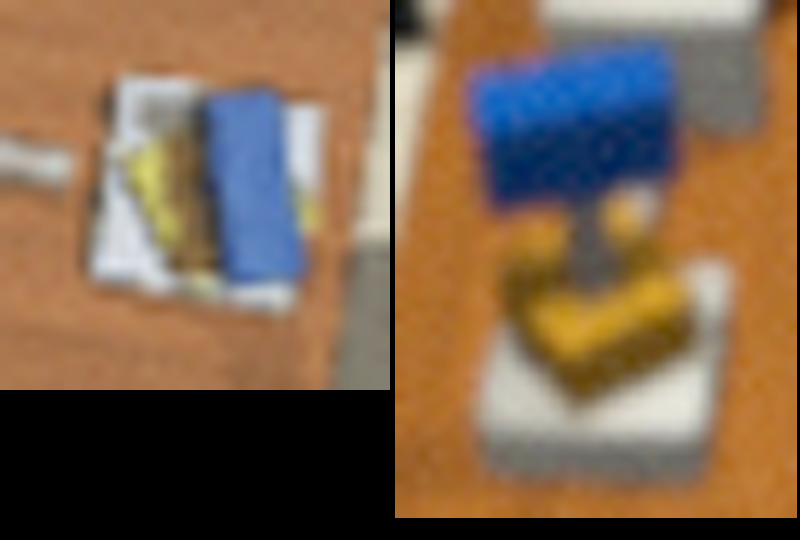

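```bash
cat > fit.py <<'E'
from h import *
import sys
from scipy.optimize import minimize
np.set_printoptions(precision=4,suppress=True)
S=8
def pj(n,X):
    c=CI[n];q=(X@c["R"].T+c["t"])@c["mtx"].T;return q[:,:2]/q[:,2:]
def fit(n,k,box):
    p=np.load(f"pics/{n}{k}.npz")["p"][box[0]:box[1],box[2]:box[3]]
    g=cv2.resize(p,None,fx=S,fy=S,interpolation=cv2.INTER_CUBIC)
    h=cv2.cvtColor(cv2.GaussianBlur(g,(0,0),5),cv2.COLOR_RGB2HSV).astype(int)
    br=(h[...,0]>=18)&(h[...,0]<=34)&(h[...,1]>90)
    blue=(h[...,0]>95)&(h[...,0]<130)&(h[...,1]>90)
    key=blue.copy()
    if k!='0':  # handle and shank occlude
        key=cv2.dilate(blue.astype(np.uint8),np.ones((9,9)))>0
    def model(x,y,t):
        a=np.radians(-9.4)-t;c,s=np.cos(a),np.sin(a)
        P=np.array([[x+.017*(c*i-s*j),y+.017*(s*i+c*j),z] for i in(-1,1) for j in(-1,1) for z in(.038,.06)])
        q=(pj(n,P)-[box[2],box[0]]+.5)*S
        m=np.zeros(g.shape[:2],np.uint8);cv2.fillConvexPoly(m,cv2.convexHull(q.astype(np.int32)),1);return m>0
    out=[]
    for t in np.arange(-.2,1.4,.04):
        best=max((( (model(x,y,t)&br).sum()/((model(x,y,t)|br)&~key).sum(),x,y) for x in np.arange(.464,.477,.002) for y in np.arange(-.127,-.114,.002)))
        out.append((best[0],t,*best[1:]))
    out.sort(reverse=True);print(n,k,br.sum()/S**2,np.array(out[:4]))
fit("side","0",(245,290,212,255));fit("top","0",(240,278,318,352))
k=sys.argv[1]
fit("side",k,(245,290,212,255));fit("top",k,(240,278,318,352))
E
python3 fit.py 2
```

```text
side 0 204.265625 [[ 0.8783  0.04    0.468  -0.117 ]
 [ 0.8781  0.08    0.47   -0.117 ]
 [ 0.8768  0.12    0.47   -0.117 ]
 [ 0.8746  0.      0.47   -0.117 ]]
top 0 98.890625 [[ 0.7281 -0.08    0.47   -0.119 ]
 [ 0.7277  0.      0.47   -0.119 ]
 [ 0.7252 -0.12    0.47   -0.119 ]
 [ 0.7248  0.08    0.472  -0.119 ]]
side 2 165.4375 [[ 0.7282  1.08    0.47   -0.119 ]
 [ 0.7251  1.16    0.47   -0.119 ]
 [ 0.725   1.12    0.47   -0.119 ]
 [ 0.7242  1.04    0.47   -0.119 ]]
top 2 32.1875 [[ 0.5255  0.92    0.47   -0.123 ]
 [ 0.5165  0.88    0.47   -0.123 ]
 [ 0.5141  0.96    0.472  -0.121 ]
 [ 0.5112  1.      0.472  -0.121 ]]
```

The side fit gives a screw angle of about 1.04–1.16 rad, which is too close to the 1.0 limit to rely on. I'll re-grip the key and turn until the torque shows the stop.

```bash
python3 - <<'E'
from h import *
np.set_printoptions(precision=3,suppress=True)
r.reach([.47,-.1205,.2],[180,0,6])
r.move_l([.47,-.1205,.0875],speed=.15,threshold=8)
print(r.read_tcp_pos(),r.read_force(),r.read_wrist_torque())
r.grip(0,55)
b=r.read_wrist_torque()[2];print("base",b,r.read_gripper_width())
for psi in(4,2,.5,-1,-2.5,-4):
    r.move_l([.47,-.1205,.0875],rot=[180,0,psi]); t=r.read_wrist_torque()[2]
    print(psi,r.read_orientation()[2],r.read_force(),t)
    if abs(t-b)>.7: break
print(r.read_t())
E
```

```text
[ 0.471 -0.121  0.088] [ 0.575 -0.38  -0.459] [-0.008 -0.068 -0.057]
base 0.04405443006927193 0.017498124254386745
4 4.045914366149072 [-0.15  -0.543  2.136] 0.16941585230508122
2 2.072465257535708 [-0.282 -1.311  1.627] 0.2583868078543738
0.5 0.5696263543946409 [ 0.127 -0.745  2.116] 0.19538414394896356
-1 -0.9328177212377567 [ 0.093 -0.811  2.783] 0.28722317398652863
-2.5 -2.437339032623586 [-0.083 -0.676  4.006] 0.32513454923480545
-4 -3.937367937755231 [-0.669 -0.752  3.919] 0.3026720424350139
17.5583
```

```bash
python3 - <<'E'
from h import *
np.set_printoptions(precision=3,suppress=True)
b=.044
for psi in(-6,-8,-10,-12,-14):
    r.move_l([.47,-.1205,.0875],rot=[180,0,psi]); t=r.read_wrist_torque()[2]
    print(psi,r.read_orientation()[2],r.read_force(),t,r.read_gripper_width())
    if abs(t-b)>.55: break
print(r.read_t(),r.read_tcp_pos())
E
```

```text
-6 -5.929077870246695 [-0.257 -0.687  4.436] 0.2909394523554774 0.01768626417494657
-8 -7.915437323003357 [-0.826  0.138  4.916] 0.3407050611519797 0.018079907134065484
-10 -9.91899443053292 [ 0.089 -0.37   5.466] 0.32846114700887713 0.01731727565104835
-12 -11.924887053997061 [-0.228 -0.747  4.362] 0.15872845413216283 0.01762612543841848
-14 -13.913835378889274 [ 1.682 -0.093  4.99 ] 0.26285726389507713 0.017363230601975917
18.8083 [ 0.47  -0.12   0.088]
```

```bash
python3 - <<'E'
from h import *
np.set_printoptions(precision=3,suppress=True)
r.grip(.05)
r.move_l([.47,-.1205,.2],speed=.2)
r.reach([.42,-.28,.3],[180,0,5])
print(r.read_t())
for n in("side","top"):
    p,d=r.snapshot(n); np.savez(f"pics/{n}3.npz",p=p,d=d)
a=np.load("pics/top3.npz")["p"][245:275,320:350];b=np.load("pics/side3.npz")["p"][245:290,215:250]
im=np.zeros((540,800,3),np.uint8)
g=cv2.convertScaleAbs(cv2.resize(a,None,fx=13,fy=13,interpolation=cv2.INTER_CUBIC),alpha=1.4);im[:390,:390]=g
g=cv2.convertScaleAbs(cv2.resize(b,None,fx=11.5,fy=11.5,interpolation=cv2.INTER_CUBIC),alpha=1.2);im[:g.shape[0],395:395+g.shape[1]]=g[:,:405]
cv2.imwrite("pics/crop5.png",im[:,:,::-1])
for n,k,z,bx in(("top","0",.095,(220,260,375,430)),("top","2",.119,(240,280,315,350)),("top","3",.119,(240,280,315,350))):
    D=np.load(f"pics/{n}{k}.npz");p=D["p"].astype(int);m=np.zeros(p.shape[:2],bool);m[bx[0]:bx[1],bx[2]:bx[3]]=1
    m&=p[...,2]>p[...,0]+50
    v,u=np.nonzero(m);Y=np.array([w(n,x,y,z)[:2] for x,y in zip(u,v)],np.float32)
    Z=[w(n,x,y,depth=D["d"][y,x])[2] for x,y in zip(u,v)]
    f=cv2.fitLine(Y,cv2.DIST_L2,0,.01,.01).ravel();print("handle",k,f,np.degrees(np.arctan2(f[1],f[0])),np.median(Z),np.percentile(Z,[10,90]))
E
python3 fit.py 3 | tail -8
```

```text
21.1583
handle 0 [ 0.183  0.983  0.536 -0.309] 79.44121 0.09464682487054676 [0.092 0.098]
handle 2 [ 0.994  0.108  0.469 -0.119] 6.198743 0.12040046926973713 [0.117 0.124]
handle 3 [ 0.987 -0.163  0.47  -0.119] -9.353911 0.120557654037449 [0.118 0.123]
side 3 159.5 [[ 0.7264  1.24    0.47   -0.119 ]
 [ 0.7251  1.28    0.47   -0.119 ]
 [ 0.7178  1.32    0.47   -0.119 ]
 [ 0.7171  1.2     0.47   -0.117 ]]
top 3 29.6875 [[ 0.4833  1.16    0.47   -0.121 ]
 [ 0.4808  1.2     0.47   -0.121 ]
 [ 0.4793  1.12    0.47   -0.121 ]
 [ 0.4789  1.08    0.47   -0.121 ]]
```

View pics/crop5.png

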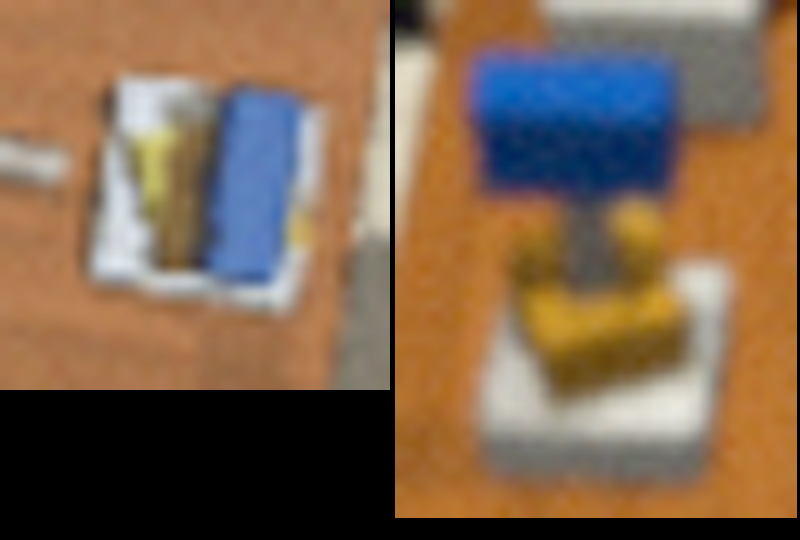

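The screw has clearly advanced, with fits at about 1.16–1.24 rad, so it is at or near its stop. The key stands upright, fully seated. Next, the cap.

```bash
python3 - <<'E'
from h import *
np.set_printoptions(precision=4,suppress=True)
for k in "03":
  for n,bx in(("top",(230,275,270,315)),("side",(190,230,225,252))):
    D=np.load(f"pics/{n}{k}.npz");p=D["p"].astype(int);d=D["d"]
    m=(p[...,0]>1.7*p[...,1]+20)&(p[...,0]>2*p[...,2])
    P=np.array([w(n,u,v,depth=d[v,u]) for v in range(bx[0],bx[1]) for u in range(bx[2],bx[3]) if d[v,u]>0 and (m[v,u] or p[v,u].min()>100)])
    P=P[(P[:,2]>.128)&(P[:,2]<.145)]
    (c,rad)=cv2.minEnclosingCircle(P[:,:2].astype(np.float32)*1000)
    print(n,k,len(P),P.mean(0),P[:,:2].min(0),P[:,:2].max(0),c,rad)
E
```

```text
top 0 286 [0.495  0.0217 0.1361] [ 0.4679 -0.0063] [0.5227 0.0488] (494.8453369140625, 21.63515853881836) 28.503244400024414
side 0 249 [0.495  0.0111 0.1358] [ 0.4659 -0.0144] [0.5225 0.043 ] (495.8896789550781, 15.507420539855957) 30.11759376525879
top 3 294 [0.4953 0.0239 0.1361] [ 0.4678 -0.0035] [0.5228 0.0516] (495.6226501464844, 23.905881881713867) 28.092039108276367
side 3 262 [0.4955 0.0142 0.1357] [ 0.4687 -0.013 ] [0.5227 0.0473] (496.4173889160156, 17.98208999633789) 31.39079475402832
```

```bash
python3 - <<'E'
from h import *
np.set_printoptions(precision=3,suppress=True)
r.grip(.085)
x,y,z=.4953,.0237,.107
r.reach([x,y,.22],[180,0,30])
print(r.move_l([x,y,z],speed=.15,threshold=10),r.read_tcp_pos(),r.read_force())
r.grip(0,50)
b=r.read_wrist_torque()
print(r.read_gripper_width(),r.read_grip_force(),r.read_force(),b,r.read_t())
for dp in(15,30,45,60,70):
    r.move_l([x,y,z],rot=[180,0,30+dp],speed=.1)
    print(dp,r.read_orientation()[2],r.read_force(),r.read_wrist_torque()-b)
print(r.read_t())
for n in("side","top"):
    p,d=r.snapshot(n); np.savez(f"pics/{n}4.npz",p=p,d=d)
E
```

```text
False [0.496 0.024 0.108] [ 0.963 -0.757  0.122]
0.057348775941997394 50.000150771811604 [ 0.497 -1.574  1.851] [-0.481 -0.164 -0.028] 24.8667
15 44.76485843160333 [ 1.406 -4.483  2.299] [-0.568 -0.084 -0.024]
30 59.67186742493046 [ 0.633 -5.475  4.977] [-0.795  0.043 -0.106]
45 74.68154622033161 [-0.725 -4.827  4.349] [-0.658  0.191 -0.046]
60 89.6778920739636 [-1.781 -4.934  6.658] [-0.676  0.4   -0.107]
70 99.68879089734209 [-2.596 -5.487  5.822] [-0.675  0.474 -0.125]
26.825
```

```bash
python3 - <<'E'
from h import *
b=np.load("pics/side4.npz")["p"][170:300,190:290];a=np.load("pics/top4.npz")["p"][210:300,230:380]
im=np.zeros((600,800,3),np.uint8)
im[:546,:420]=cv2.resize(b,None,fx=4.2,fy=4.2,interpolation=cv2.INTER_CUBIC)
im[:225,425:800]=cv2.resize(a,None,fx=2.5,fy=2.5,interpolation=cv2.INTER_CUBIC)
cv2.imwrite("pics/crop6.png",im[:,:,::-1])
E
```

```text
(no output)
```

View pics/crop6.png

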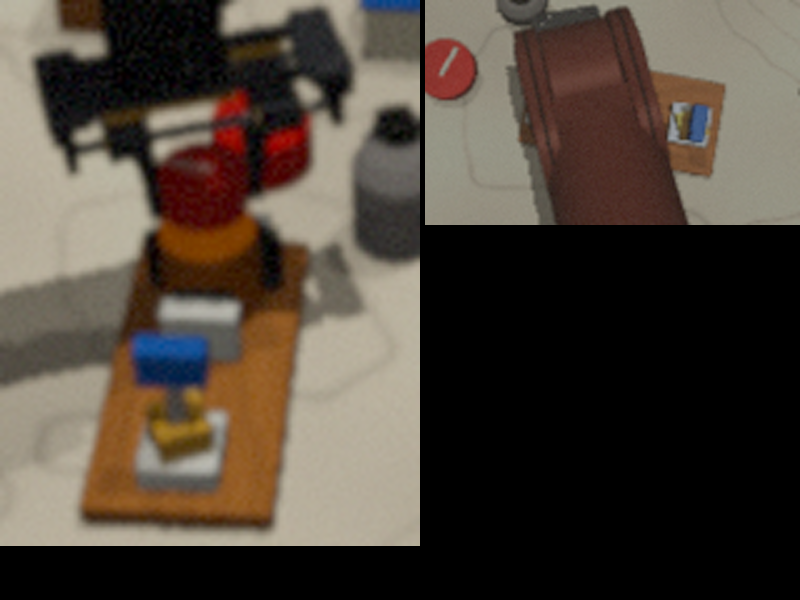

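The white mark on the cap, at (193,165), now points left, so the cap has turned about 70° with the fingers. The key and jar stand as before. I'll finish to 78° and lift.

```bash
python3 - <<'E'
from h import *
np.set_printoptions(precision=3,suppress=True)
x,y,z=.4953,.0237,.107
r.move_l([x,y,z],rot=[180,0,108],speed=.1)
print(r.read_orientation()[2],r.read_force(),r.read_wrist_torque())
r.sleep(.2)
h=r.move_l([x,y,z+.008],speed=.04,threshold=12)
print(h,r.read_force(),r.read_tcp_pos(),r.read_gripper_width())
if not h:
    h=r.move_l([x,y,z+.042],speed=.06,threshold=15); r.sleep(.5)
    print(h,r.read_force(),r.read_tcp_pos(),r.read_gripper_width(),r.read_t())
p,d=r.snapshot("side"); np.savez("pics/side5.npz",p=p,d=d)
b=p[150:300,190:290]
cv2.imwrite("pics/crop7.png",cv2.resize(b,None,fx=4,fy=4,interpolation=cv2.INTER_CUBIC)[:,:,::-1])
E
```

```text
107.69134779623823 [-3.115 -6.474  7.261] [-1.219  0.478 -0.187]
True [0.281 1.539 2.025] [0.495 0.023 0.111] 0.05719549635676447
```

View pics/crop7.png

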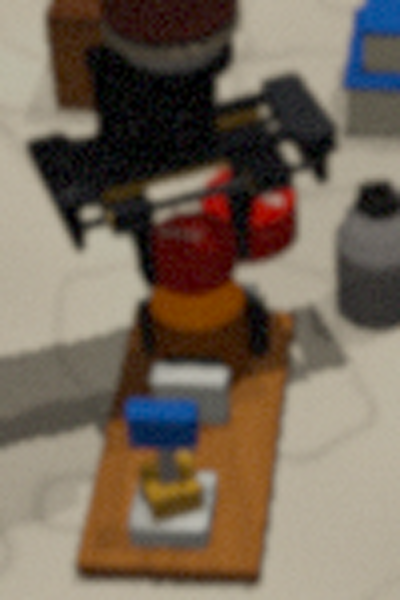

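The stop came only from the preload relaxing (force is now about 2 N) and the cap has risen freely. Lifting on.

```bash
python3 - <<'E'
from h import *
np.set_printoptions(precision=3,suppress=True)
h=r.move_l([.4953,.0237,.149],speed=.05,threshold=12); r.sleep(.5)
print(h,r.read_force(),r.read_tcp_pos(),r.read_orientation(),r.read_gripper_width(),r.read_grip_force(),r.read_t())
p,d=r.snapshot("side"); np.savez("pics/side6.npz",p=p,d=d)
cv2.imwrite("pics/crop8.png",cv2.resize(p[150:300,190:290],None,fx=4,fy=4,interpolation=cv2.INTER_CUBIC)[:,:,::-1])
E
```

```text
False [-0.186 -0.088 -0.114] [0.495 0.024 0.149] [-179.863    0.017  107.874] 0.05737871786979771 49.99909737613052 29.1083
```

View pics/crop8.png

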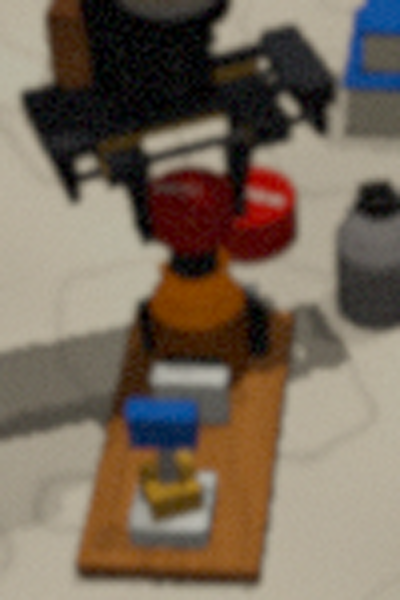

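The cap is held level at crop (192,210) with the jar's neck visible below it at (195,262). The jar is still in the clamp and the key is upright in the socket. Handing in.

```bash
python3 -c "
from station import r
print(r.sign_off())"
```

```text
the job is handed in; nothing more can be done
None
```

I handed the job in at about 29 s (verdict not shown): by the last picture and readings, the jar is clamped (screw about 1.2 rad by image fit), the key stands upright in the socket, and the gripper holds the red cap still and level, its skirt about 22 mm above the jar's mouth.

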